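# Snap the missing retaining clip onto a tube-carousel spindle

## Robot

A 6-joint arm with a two-finger parallel gripper is mounted at the origin on the work surface. World frame = base frame: x ahead of the robot, y to its left, z up, the work surface at z = 0. Lengths are in m, angles in rad, forces in N, time in s.
With the tool pointing down it reaches from about 0.35 to 0.875 m from the base axis. Payload 4.2 kg.
Tool frame: the origin (TCP) lies midway between the tips of the shut fingers; the grasp point (between the pads) lies 19 mm behind it; z points along the fingers, y is the line along which they close (so a half turn about z gives the same grasp; the last joint's range is limited). The gripper opens to 85 mm and grips with 20 to 120 N. Pads are 22 mm wide; open, the fingers measure 114 mm over their backs; the gripper's body (76 mm by 85 mm) begins 54 mm behind the grasp point. The pads swing forward as they close: fully open they stand 13 mm farther back than shut.
Start: joints at [-1.088, 0.385, 0.008, 0, -1.194, -0.259], TCP at [0.139, -0.609, 0.231] pointing down, gripper open.
Joint ranges: [-3.14, 3.14], [-1.21, 2.06], [-1.07, 1.41], [-3.16, 2.05], [-2.99, -0.16], [-3.1, 3.1]. Speed limits (rad/s): [2.79, 2.79, 3.14, 3.14, 3.14, 3.14].

## Interface

Orientations are given as [roll, pitch, yaw] about the fixed x, y, z axes, in that order (R = Rz(yaw) Ry(pitch) Rx(roll)).
In Python, from cell import bot gives the robot as it stands.
- The arm moves only by the tool send_rows, never from a script. Its argument "deltas" is a list of rows, each a list of 3 entries, a list of its own where there are three numbers: the turn, a rotation vector about the world's x, y, z in units of 360 degrees (1.0 is 360 degrees), then the shift along the world's x, y, z in units of 0.08 m (1.0 is 0.08 m), then the opening in per cent of the stroke, from 0 (shut) to 100 (fully open). A call has exactly 8 rows; each row is the pose to reach, as a shift and turn from the pose commanded when the call began, turning the shorter way round; what a row does not reach only later rows make up. A row lasts 1/8 s, in which the tool goes at most 62.5 mm and 10.7 degrees, less where a joint would pass 70% of its speed; a pose out of reach is approached as far as the arm can. A call with a number of a shift or a turn outside -1 to 1 is refused whole. A call with a gripper value outside its range is refused whole. The fingers move at their own pace and stop on an object; "squeeze" is the grip in N (left out, the last holds). Time passes only in rows, so rows that repeat a pose let the fingers close, or fill a call up. It gives the time, the measured TCP pose, the force, the opening and the grip force at its end, in the units of the state.
- bot.state(): the state, without advancing time (a new reading comes with each control period).
- bot.capture(name): name is "scene" or "top" or "wrist"; returns the picture (420x560x3 uint8, red, green, blue); there is no depth.
- bot.calibration(name): a dict with "K" (3x3 intrinsics, pixels), "pose" (4x4, takes a point from camera to world coordinates); the wrist camera has in their place "mount" (4x4, takes a point from camera to tool coordinates, whose origin is the TCP and whose axes are the flange's). Camera axes: x right, y down, z forward; pixel columns grow to the right and rows downward; lengths in m; the calibration is good to about 2 mm. A picture is of the moment at which its call begins: read the wrist's pose just before it. calibration takes no time and is no camera call.
- bot.hand_in(): hands the job in; it is judged then, once.
Trained networks look in the newest picture that a camera, given by its name, has taken for a name from the list of things; names that differ only in an ending like _2 or _b are one class to them, and where a whole thing is asked for, a point or a joint stands for the part that bears it (a point fixed in the world has none). Each returns a list of dicts, best first, with "score" (0 to 1); they miss things now and then, are a little off and sometimes report something else, mostly with a low value. They report only what shows in the picture. A call takes as long as a camera call. They do not tell look-alikes from the thing itself.
- bot.silhouettes(camera, query): "region" (420x560 bool, what is visible of it) and "at" ([column, row] in pixels, amid what is visible of it).
The state is a dict: "clock": time; "joints": joint angles; "joint_vel": joint speeds; "joint_efforts": joint torques, N m; "ee_pos": TCP position; "tcp_rot": TCP orientation; "ft_force": force on the tool from outside, world axes, zero at the start; "wrist_torque": the same for the moment, N m; "width": opening from 0.0 (shut) to 1.0 (fully open); "grip_force": force on a finger pad.
Only numpy, scipy, OpenCV 4.12 (cv2) and the standard library are available. Lean on these libraries where they do the work, as an engineer would, in place of code of your own. Each camera call takes 0.05 s, during which the arm holds its last target. There are 200 camera calls.

## Task

One of the two tube-carousel drives has no clip on its spindle groove; its split clip is lying on the plate beside the spindle. Pick up the fork tool, use it (never the gripper itself) to push that clip sideways into the groove until it snaps fully home around the spindle, then stand the fork back upright on its rubber mat and let go. Leave the other spindle's clip and everything else on the bench where it is.

Things in the scene. Friction and masses are not known exactly. Their poses are not given: they have to be found in the camera images.
- spindle_1 (a point): one of two identical upright steel spindles: point on its axis at the carousel plate's top face, 36 mm above the bench. From there up: 8 mm of groove (neck) 14 mm in diameter, then a head 20 mm in diameter, 12 mm high. Each stands in a fixed round drive 164 mm across (plate 160 mm). Which one lacks its clip, and which is left or right, varies.
- spindle_2 (a point): the same point on the other, identical spindle
- clip: loose split clip, steel, 6 mm thick, 0.05 kg, flat on the plate beside the bare spindle. Origin: underside, the point that is on the spindle axis when home; z up, x out of the open mouth, roughly towards the spindle. Back bar 44 mm wide (y), x -17 to -7 mm; behind it a tail 10 mm wide to x -29. Two sprung arms to x +13, 33 mm wide outside, with nubs at x 6.5 leaving a 9 mm gap.
- clip_back (a point): middle of the clip's back bar, on its rear face at mid thickness (x -17, z 3 mm of the clip), where the tail starts. A push rising to 8 to 12 N on the bar's rear face, either side of the tail, spreads the arms over the neck; some 6 mm short of home they spring shut behind it and the clip jumps home, bar against the neck
- clip_fitted: the identical clip that is already home on the other spindle, same axes; its origin lies on that spindle's axis at the plate face
- fork: fork tool standing upright on the mat, 0.12 kg. Origin: underside of its steel sole, below the handle's axis; z up, x towards the prongs. Sole 6 mm thick, 40 mm wide (y), x -18 to +26 mm; grey upright handle 24 mm (x) by 16 mm (y: grip it across this), its top 66 mm above the sole's underside
- fork_tips (a point): midway between the two prong tips, mid thickness (x +46, z 3 mm of the fork). Prongs 6 mm thick, 12 mm wide, 20 mm long, with a 16 mm wide slot between them that takes the clip's tail while the tips bear on its back bar
- mat: the fork's fixed black rubber mat, 130 mm (x) by 110 mm (y), 4 mm thick; origin at the centre of its underside, on the bench
- tube_rack: bystander: white rack 110 x 70 mm with red-capped tubes, 86 mm high, origin under its centre
- gel_bottle: bystander: clear bottle 60 mm across, 150 mm high, origin under its centre
- pen_cup: bystander: blue cup 72 mm across, 90 mm high, origin under its centre
- carton: bystander: open cardboard box 130 x 90 x 55 mm, origin under its centre
Mind the look-alikes: they are no part of the job. Leave any yellow look-alike of the part that bears spindle_1 alone. Of the things shaped like the fork, the steel one is meant.

How it is judged:
On the way, in this order (a step that is already met when the one before it is completed fails the run):
1. the fork is picked up off its mat (z of fork in the frame of mat above 0.025 m), for 0.1 s.
2. the fork presses against the clip (contact force between fork and clip above 1 N), for 0.02 s.
3. the clip is home on the bare spindle ((distance between clip and spindle_1 below 0.003 m or distance between clip and spindle_2 below 0.003 m)), for 0.2 s.
At the end, for the whole second after the job is handed in: The loose clip's origin is within 3 mm of the bare spindle's axis at the plate face (fully home, flat), the other clip is still home on its spindle within 3 mm, and the fork stands released and at rest on its mat, upright within 0.1 rad, its handle axis within 45 mm of the mat's centre (((distance between clip and spindle_1 below 0.003 m and distance between clip_fitted and spindle_2 below 0.003 m) or (distance between clip and spindle_2 below 0.003 m and distance between clip_fitted and spindle_1 below 0.003 m)) and horizontal distance between fork and mat below 0.045 m and z of fork in the frame of mat below 0.008 m and angle between fork's own z axis and vertical below 0.1 rad and linear speed of each of fork, clip below 0.02 m/s); the robot touches nothing.
It fails at once if the gripper or arm touches the loose clip (contact force between any of the arm, the fingers and clip above 0.5 N).
It fails at once if the clip that was already home is shifted by more than 4 mm (distance of clip_fitted from where it was at the start of the episode above 0.004 m).
It fails at once if the tube rack, gel bottle, pen cup or carton is shifted by more than 15 mm (distance of any of tube_rack, gel_bottle, pen_cup, carton from where it was at the start of the episode above 0.015 m).
It also fails if it takes over 54 s, if anything falls off the work surface, if the arm or the gripper's body presses on something with over 40 N, if the wrist force passes 120 N, or if a joint passes its speed limit or range.

## Working session

There is one attempt and no reset: what is moved stays moved. The work goes in short steps, Python scripts to look and compute and a tool call to move; the robot and the scene stay as the last step left them, time stands still between calls to the robot, and variables do not carry over. Pictures are saved under pics/ and viewed, at most 11 in all, crops included, and the job is handed in when it is done.

Besides the shell and the picture viewer there is one more tool, called as name(argument=value, ...), one argument or row to a line, values as JSON. send_rows: Moves the arm, as the interface text tells. Shifts and turns lie within -1 to 1; 1 stands for 0.08 m of shift or 360 degrees of turn. Its arguments: {"type":"object","properties":{"deltas":{"type":"array"},"squeeze":{"type":"number"}},"required":["deltas"]}

```bash
mkdir -p pics; ls; python3 - <<'E'
from cell import bot
import cv2,numpy as np
print(bot.state())
for n in("scene","top"):
    im=bot.capture(n); cv2.imwrite(f"pics/{n}0.png",im[...,::-1])
    c=bot.calibration(n);print(n,np.round(c["K"],1).tolist(),np.round(c["pose"],3).tolist())
    for q in("spindle_1","clip","fork","mat","clip_fitted","fork_tips","clip_back"):
        print(n,q,[(round(d["score"],2),np.round(d["at"],1).tolist(),int(d["region"].sum())) for d in bot.silhouettes(n,q)])
print(bot.calibration("wrist"))
E
```

```text
pics
{'clock': 0.0, 'joints': array([-1.08840395e+00,  3.85576474e-01,  6.61251063e-03, -5.19986594e-04,
       -1.19400522e+00, -2.58584304e-01]), 'joint_vel': array([ 0.00082157,  0.00047171, -0.00168489,  0.00081236,  0.00033249,
        0.00019376]), 'joint_efforts': array([ 5.48974617e-05, -3.92291451e+01,  1.88400739e+01,  4.18587416e+00,
       -4.58436363e-03,  1.03357553e-05]), 'ee_pos': array([ 0.13859593, -0.60883064,  0.23020124]), 'tcp_rot': array([ 3.13936846e+00, -8.86054241e-05, -2.91797633e+00]), 'ft_force': array([-0.69288486, -0.17425415, -0.79653921]), 'wrist_torque': array([0.02907059, 0.01207586, 0.01275951]), 'grip_force': 0.0, 'width': 1.002048599478113}
scene [[522.5, 0.0, 280.4], [0.0, 522.5, 212.9], [0.0, 0.0, 1.0]] [[-0.832, 0.467, -0.301, 1.017], [0.555, 0.709, -0.435, 0.594], [0.01, -0.528, -0.849, 1.138], [0.0, 0.0, 0.0, 1.0]]
scene spindle_1 [(0.95, [301.8, 250.3], 3412), (0.55, [243.0, 174.2], 2635)]
scene clip []
scene fork [(0.91, [448.2, 316.0], 549), (0.87, [410.6, 258.7], 461)]
scene mat []
scene clip_fitted []
scene fork_tips [(0.82, [449.5, 312
[... 489 characters left out ...]
4, [181.6, 276.1], 1611)]
top clip_fitted [(0.57, [244.2, 216.0], 84)]
top fork_tips [(0.66, [178.6, 284.6], 286), (0.65, [118.7, 282.1], 345)]
top clip_back [(0.19, [181.7, 277.7], 1557)]
{'K': array([[317.39289304,   0.        , 286.44073843],
       [  0.        , 317.39289304, 216.04605558],
       [  0.        ,   0.        ,   1.        ]]), 'mount': array([[-4.14425341e-04, -9.61702859e-01, -2.74093850e-01,
         7.07472330e-02],
       [ 9.99999555e-01, -6.30733964e-04,  7.01050026e-04,
         1.24179116e-03],
       [-8.47082115e-04, -2.74093437e-01,  9.61702693e-01,
        -1.42746909e-01],
       [ 0.00000000e+00,  0.00000000e+00,  0.00000000e+00,
         1.00000000e+00]])}
```

```bash
python3 - <<'E'
import cv2,numpy as np
a=cv2.imread("pics/top0.png")[100:340,70:430]
cv2.imwrite("pics/topc.png",cv2.resize(a,(800,533),interpolation=cv2.INTER_CUBIC))
E
```

```text
(no output)
```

View pics/topc.png

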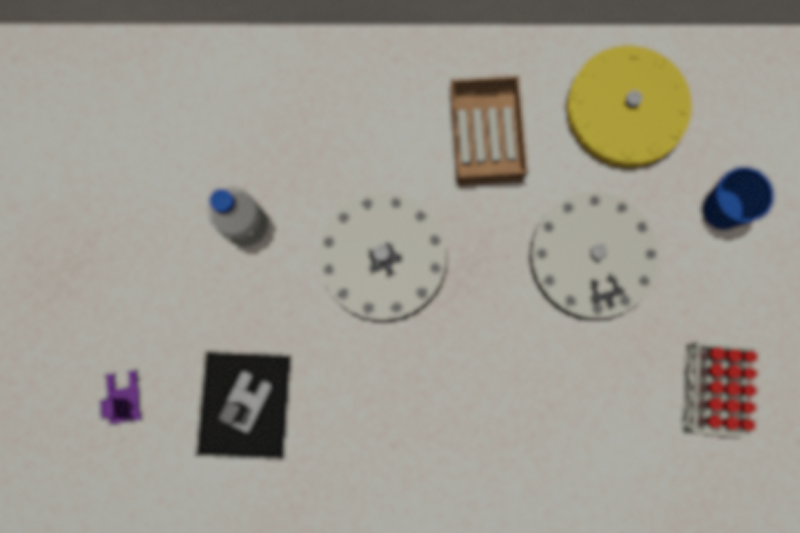

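View pics/scene0.png

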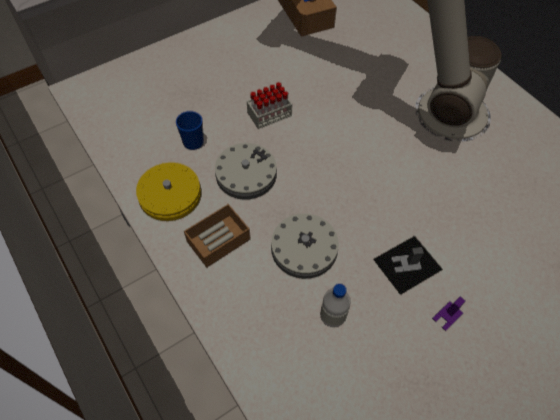

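Top view: the steel fork stands on the black mat at about (181,280). The purple look-alike is off the mat at (125,279). The bare grey drive is at about (339,213) with the loose clip at (342,231). The fitted drive is at (242,215), and the yellow look-alike is at (353,147). I choose the steel fork and the grey drive at (339,213). Next I compute positions.

```bash
cat > h.py <<'E'
from cell import bot
import cv2,numpy as np
from scipy.spatial.transform import Rotation as R
def cam(n,st=None):
    c=bot.calibration(n)
    if n!="wrist": return c["K"],np.array(c["pose"])
    T=np.eye(4);T[:3,:3]=R.from_euler("xyz",st["tcp_rot"]).as_matrix();T[:3,3]=st["ee_pos"]
    return c["K"],T@c["mount"]
def ray(K,P,uv):
    d=P[:3,:3]@np.linalg.solve(K,[*uv,1]);return P[:3,3],d
def onz(K,P,uv,z):
    o,d=ray(K,P,uv);return o+d*(z-o[2])/d[2]
def tri(rays):
    A=0;b=0
    for o,d in rays:
        d=d/np.linalg.norm(d);M=np.eye(3)-np.outer(d,d);A=A+M;b=b+M@o
    return np.linalg.solve(A,b)
def proj(K,P,p):
    q=np.linalg.inv(P)@[*p,1];q=K@q[:3];return q[:2]/q[2]
E
python3 - <<'E'
from h import *
t=cam("top");s=cam("scene")
for n,uv,z in[("mat",(181.6,276.1),.004),("handle",(178,284),.06),("tips",(184.5,270),.007),("bare",(339.5,213),.056),("fitted",(242.5,213),.056),("clip",(343,231.5),.042),("bottle",(172,191),.14),("rack",(396,275),.08),("purple",(125,279),.03),("carton",(289,159),.05),("cup",(402,188),.09)]:
    print(n,onz(*t,uv,z).round(3))
print("tri bare",tri([ray(*t,(339.5,213)),ray(*s,(245,163))]),"handle",tri([ray(*t,(177,283)),ray(*s,(414,252))]))
E
```

```text
mat [0.454 0.298 0.004]
handle [0.433 0.295 0.06 ]
tips [0.471 0.29  0.007]
bare [ 0.622 -0.141  0.056]
fitted [0.623 0.126 0.056]
clip [ 0.572 -0.151  0.042]
bottle [0.666 0.302 0.14 ]
rack [ 0.452 -0.279  0.08 ]
purple [0.448 0.445 0.03 ]
carton [ 0.779 -0.005  0.05 ]
cup [ 0.684 -0.307  0.09 ]
tri bare [ 0.62307157 -0.14235025  0.04827587] handle [0.43439795 0.30035838 0.0566413 ]
```

send_rows(
  deltas=[
    [[0,0,0.012],[0.125,0.125,0],100],
    [[0,0,0.025],[0.25,0.25,0],100],
    [[0,0,0.037],[0.375,0.375,0],100],
    [[0,0,0.05],[0.5,0.5,0],100],
    [[0,0,0.062],[0.625,0.625,0],100],
    [[0,0,0.075],[0.75,0.75,0],100],
    [[0,0,0.087],[0.875,0.875,0],100],
    [[0,0,0.1],[1,1,0],100],
  ],
)

```text
clock: 1.8
ee_pos: [0.219, -0.5291, 0.2314]
tcp_rot: [-3.141, -0.0, -2.287]
ft_force: [0.3, -0.5, -0.8]
width: 1.001
grip_force: 0.0
```

send_rows(
  deltas=[
    [[0,0,0.012],[0.125,0.125,0],100],
    [[0,0,0.025],[0.25,0.25,0],100],
    [[0,0,0.037],[0.375,0.375,0],100],
    [[0,0,0.05],[0.5,0.5,0],100],
    [[0,0,0.062],[0.625,0.625,0],100],
    [[0,0,0.075],[0.75,0.75,0],100],
    [[0,0,0.087],[0.875,0.875,0],100],
    [[0,0,0.1],[1,1,0],100],
  ],
)

```text
clock: 2.8
ee_pos: [0.299, -0.4491, 0.2314]
tcp_rot: [-3.141, -0.0, -1.658]
ft_force: [-0.1, 0.3, 0.1]
width: 1.003
grip_force: 0.0
```

send_rows(
  deltas=[
    [[0,0,0.012],[0.125,0.125,0],100],
    [[0,0,0.025],[0.25,0.25,0],100],
    [[0,0,0.037],[0.375,0.375,0],100],
    [[0,0,0.05],[0.5,0.5,0],100],
    [[0,0,0.062],[0.625,0.625,0],100],
    [[0,0,0.075],[0.75,0.75,0],100],
    [[0,0,0.087],[0.875,0.875,0],100],
    [[0,0,0.1],[1,1,0],100],
  ],
)

```text
clock: 3.8
ee_pos: [0.3791, -0.369, 0.2315]
tcp_rot: [-3.141, -0.0, -1.03]
ft_force: [-0.5, -1.1, 0.6]
width: 0.999
grip_force: 0.0
```

send_rows(
  deltas=[
    [[0,0,0.012],[0.125,0.125,0],100],
    [[0,0,0.025],[0.25,0.25,0],100],
    [[0,0,0.037],[0.375,0.375,0],100],
    [[0,0,0.05],[0.5,0.5,0],100],
    [[0,0,0.062],[0.625,0.625,0],100],
    [[0,0,0.075],[0.75,0.75,0],100],
    [[0,0,0.085],[0.875,0.875,0],100],
    [[0,0,0.094],[1,1,0],100],
  ],
)

```text
clock: 4.8
ee_pos: [0.4591, -0.289, 0.2314]
tcp_rot: [-3.142, -0.0, -0.44]
ft_force: [0.5, 0.3, -0.9]
width: 1.002
grip_force: 0.0
```

send_rows(
  deltas=[
    [[0,0,0],[0.125,0.125,0],100],
    [[0,0,0],[0.25,0.25,0],100],
    [[0,0,0],[0.375,0.375,0],100],
    [[0,0,0],[0.5,0.5,0],100],
    [[0,0,0],[0.6,0.65,0],100],
    [[0,0,0],[0.7,0.8,0],100],
    [[0,0,0],[0.75,1,0],100],
    [[0,0,0],[0.75,1,0],100],
  ],
)

```text
clock: 5.8
ee_pos: [0.5189, -0.2082, 0.2314]
tcp_rot: [-3.141, 0.0, -0.441]
ft_force: [0.2, -0.4, -0.1]
width: 0.996
grip_force: 0.0
```

```bash
cat > look.py <<'E'
from h import *
import sys,pickle
def look(tag,qs):
    st=bot.state();im=bot.capture("wrist");cv2.imwrite(f"pics/{tag}.png",im[...,::-1])
    pickle.dump(cam("wrist",st),open(tag+".pkl","wb"))
    print(st["clock"],st["ee_pos"].round(4),st["tcp_rot"].round(4),st["joints"].round(2),st["width"],st["ft_force"].round(1))
    for q in qs:
        print(q,[(round(d["score"],2),np.round(d["at"],1).tolist(),int(d["region"].sum())) for d in bot.silhouettes("wrist",q)])
if __name__=="__main__": look(sys.argv[1],sys.argv[2:])
E
python3 look.py w1 clip spindle_1
```

```text
5.8 [ 0.5189 -0.2082  0.2314] [-3.1415e+00  1.0000e-04 -4.4050e-01] [-0.09  0.27 -0.16 -0.   -1.14  1.22] 0.9961201596390064 [ 0.2 -0.4 -0.1]
clip [(0.83, [218.2, 169.7], 777), (0.37, [28.7, 63.1], 6160)]
spindle_1 [(0.91, [28.2, 232.9], 7260), (0.68, [181.8, 121.3], 19287), (0.6, [146.6, 0.0], 211)]
```

send_rows(
  deltas=[
    [[0,0,0],[0,0.125,0],100],
    [[0,0,0],[0,0.25,0],100],
    [[0,0,0],[0,0.375,0],100],
    [[0,0,0],[0,0.5,0],100],
    [[0,0,0],[0,0.65,0],100],
    [[0,0,0],[0,0.8,0],100],
    [[0,0,0],[0,1,0],100],
    [[0,0,0],[0,1,0],100],
  ],
)

```text
clock: 6.95
ee_pos: [0.5188, -0.1283, 0.2314]
tcp_rot: [-3.141, -0.0, -0.44]
ft_force: [0.7, -0.3, -0.0]
width: 0.998
grip_force: 0.0
```

```bash
python3 look.py w2 clip spindle_1; python3 - <<'E'
import cv2,numpy as np
print(cv2.imread("pics/w1.png").shape)
a=cv2.imread("pics/w1.png")[80:220,130:270];b=cv2.imread("pics/w2.png")[80:220,200:400]
a=cv2.resize(a,(400,400),interpolation=cv2.INTER_CUBIC)
cv2.imwrite("pics/w2full.png",cv2.imread("pics/w2.png"))
E
```

```text
6.95 [ 0.5188 -0.1283  0.2314] [-3.1415e+00 -2.0000e-04 -4.4040e-01] [ 0.06  0.23 -0.21 -0.   -1.13  1.07] 0.9982480903550747 [ 0.7 -0.3 -0. ]
clip [(0.74, [284.0, 135.9], 895)]
spindle_1 [(0.95, [251.4, 85.2], 21295), (0.81, [57.0, 201.9], 14330)]
(420, 560, 3)
```

View pics/w2.png

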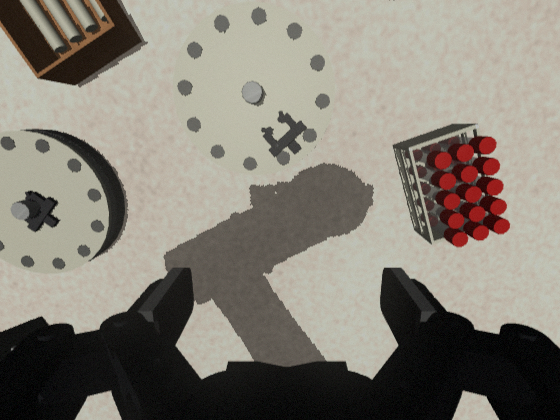

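The wrist view shows the bare spindle head at (253,93), the loose clip at (284,136) and the fitted drive at left (22,210). I'll enlarge the clip in both views.

```bash
python3 - <<'E'
import cv2,numpy as np
a=cv2.imread("pics/w1.png")[90:200,150:260];b=cv2.imread("pics/w2.png")[65:175,225:335]
r=lambda i:cv2.resize(i,(396,396),interpolation=cv2.INTER_CUBIC)
cv2.imwrite("pics/cc.png",np.hstack([r(a),r(b)]))
E
```

```text
(no output)
```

View pics/cc.png

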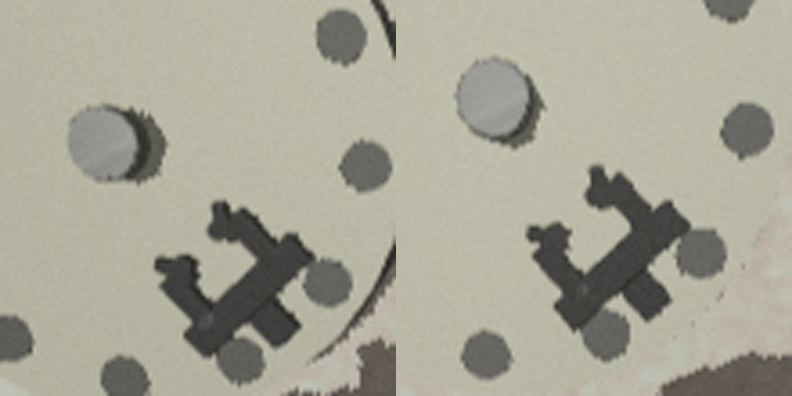

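```bash
cat > fitclip.py <<'E'
from h import *
import pickle
from scipy.optimize import minimize
def rect(x0,x1,y0,y1): return [(x0,y0),(x1,y0),(x1,y1),(x0,y1)]
CLIP=[rect(-17,-7,-22,22),rect(-29,-17,-5,5),rect(-8,13,-16.5,-11),rect(-8,13,11,16.5),rect(4,9,-12,-4.5),rect(4,9,4.5,12)]
def render(shape,K,P,p,polys,z0,z1,s=4):
    m=np.zeros((shape[0]*s,shape[1]*s),np.uint8);c,sn=np.cos(p[2]),np.sin(p[2])
    for q in polys:
        pts=[proj(K,P,(p[0]+(c*a-sn*b)/1e3,p[1]+(sn*a+c*b)/1e3,z)) for z in(z0,z1) for a,b in q]
        h=cv2.convexHull(np.float32((np.array(pts)+.5)*s-.5).reshape(-1,1,2))
        cv2.fillConvexPoly(m,np.round(h*16).astype(np.int32),1,shift=4)
    return cv2.resize(m.astype(np.float32),(shape[1],shape[0]),interpolation=cv2.INTER_AREA)
def fit(views,p0,polys,z0,z1):
    def f(v):
        p=np.array(p0)+np.array(v)*[.01,.01,.2];e=0
        for m,(K,P) in views: 
            r=render(m.shape,K,P,p,polys,z0,z1);e+=1-np.minimum(r,m).sum()/np.maximum(r,m).sum()
        return e/len(views)
    o=minimize(f,[0,0,0],method="Nelder-Mead",options=dict(initial_simplex=[[0,0,0],[1,0,0],[0,1,0],[0,0,1]],maxiter=120))
    return np.array(p0)+o.x*[.01,.01,.2],o.fun
E
python3 - <<'E'
from fitclip import *
w1,w2=[pickle.load(open(f"w{i}.pkl","rb")) for i in(1,2)]
hd=tri([ray(*w1,(178.6,130.0)),ray(*w2,(251.7,92.2))]);print("head",hd, onz(*w1,(178.6,130.0),.056),onz(*w2,(251.7,92.2),.056))
cz=tri([ray(*w1,(218.2,169.7)),ray(*w2,(284,135.9))]);print("clip mid",cz)
V=[]
for n,w,(x,y) in(("w1",w1,(192,145)),("w2",w2,(260,108))):
    g=cv2.imread(f"pics/{n}.png").max(2);m=np.zeros(g.shape,np.float32)
    m[y:y+50,x:x+52]=(g[y:y+50,x:x+52]<85); 
    k,l,s,_=cv2.connectedComponentsWithStats(m.astype(np.uint8),connectivity=8);i=1+s[1:,4].argmax();m=(l==i).astype(np.float32);print(m.sum())
    V.append((m,w))
best=min((fit([v for v in V],[cz[0],cz[1],a],CLIP,.036,.042) for a in(.2,.5,.9)),key=lambda r:r[1]);print("clip",best,np.degrees(best[0][2]))
for v in V: print(fit([v],best[0],CLIP,.036,.042))
p=best[0];d=hd[:2]-p[:2];print("dist",np.hypot(*d),"bearing",np.degrees(np.arctan2(d[1],d[0])))
# fitted clip spindle (w2), and its head
print("fitted head",onz(*w2,(21,210),.056))
E
```

```text
head [ 0.62133592 -0.13995861  0.05431668] [ 0.62101272 -0.14047383  0.056     ] [ 0.62123104 -0.14004699  0.056     ]
clip mid [ 0.57089844 -0.1498649   0.02896456]
812.0
807.0
clip (array([ 0.57960546, -0.14839669,  0.29742262]), np.float64(0.16627809405326843)) 17.041060664695724
(array([ 0.57960551, -0.14839805,  0.2974209 ]), np.float64(0.1512799859046936))
(array([ 0.57982236, -0.14829089,  0.29472093]), np.float64(0.17950618267059326))
dist 0.04257502159432227 bearing 11.431313608419421
fitted head [0.62141141 0.12835141 0.056     ]
```

send_rows(
  deltas=[
    [[0,0,0],[0,0.125,0],100],
    [[0,0,0],[0,0.25,0],100],
    [[0,0,0],[0,0.375,0],100],
    [[0,0,0],[0,0.5,0],100],
    [[0,0,0],[0,0.625,0],100],
    [[0,0,0],[0,0.75,0],100],
    [[0,0,0],[0,0.875,0],100],
    [[0,0,0],[0,1,0],100],
  ],
)

```text
clock: 8.1
ee_pos: [0.5187, -0.0487, 0.2313]
tcp_rot: [-3.142, 0.0, -0.442]
ft_force: [0.4, -0.5, -1.0]
width: 1.006
grip_force: 0.0
```

send_rows(
  deltas=[
    [[0,0,0],[0,0.125,0],100],
    [[0,0,0],[0,0.25,0],100],
    [[0,0,0],[0,0.375,0],100],
    [[0,0,0],[0,0.5,0],100],
    [[0,0,0],[0,0.625,0],100],
    [[0,0,0],[0,0.75,0],100],
    [[0,0,0],[0,0.875,0],100],
    [[0,0,0],[0,1,0],100],
  ],
)

```text
clock: 9.1
ee_pos: [0.5187, 0.0313, 0.2313]
tcp_rot: [3.142, 0.0, -0.442]
ft_force: [-0.4, -1.6, -0.6]
width: 0.997
grip_force: 0.0
```

send_rows(
  deltas=[
    [[0,0,0],[-0.1,0.125,0],100],
    [[0,0,0],[-0.2,0.25,0],100],
    [[0,0,0],[-0.3,0.375,0],100],
    [[0,0,0],[-0.4,0.5,0],100],
    [[0,0,0],[-0.5,0.625,0],100],
    [[0,0,0],[-0.6,0.75,0],100],
    [[0,0,0],[-0.7,0.875,0],100],
    [[0,0,0],[-0.8,1,0],100],
  ],
)

```text
clock: 10.1
ee_pos: [0.4542, 0.1113, 0.2313]
tcp_rot: [-3.142, -0.0, -0.442]
ft_force: [0.1, -0.5, -0.1]
width: 1.001
grip_force: 0.0
```

send_rows(
  deltas=[
    [[0,0,0],[0,0.125,0],100],
    [[0,0,0],[0,0.25,0],100],
    [[0,0,0],[0,0.375,0],100],
    [[0,0,0],[0,0.5,0],100],
    [[0,0,0],[0,0.65,0],100],
    [[0,0,0],[0,0.8,0],100],
    [[0,0,0],[0,1,0],100],
    [[0,0,0],[0,1,0],100],
  ],
)

```text
clock: 11.1
ee_pos: [0.4548, 0.1918, 0.2312]
tcp_rot: [3.141, 0.0, -0.441]
ft_force: [-0.5, -0.2, 0.7]
width: 1.001
grip_force: 0.0
```

```bash
python3 look.py f1 fork mat
```

```text
11.1 [0.4548 0.1918 0.2312] [ 3.1415  0.     -0.4407] [ 0.73  0.16 -0.31  0.   -1.11  0.4 ] 1.001266293873963 [-0.5 -0.2  0.7]
fork [(0.84, [206.8, 243.5], 1890), (0.75, [99.5, 282.7], 2134)]
mat [(0.75, [215.2, 223.7], 6685), (0.42, [207.8, 241.8], 1865)]
```

send_rows(
  deltas=[
    [[0,0,0],[-0.05,0.125,-0.05],100],
    [[0,0,0],[-0.1,0.25,-0.1],100],
    [[0,0,0],[-0.15,0.375,-0.2],100],
    [[0,0,0],[-0.2,0.5,-0.3],100],
    [[0,0,0],[-0.25,0.65,-0.4],100],
    [[0,0,0],[-0.3,0.8,-0.5],100],
    [[0,0,0],[-0.3,1,-0.5],100],
    [[0,0,0],[-0.3,1,-0.5],100],
  ],
)

```text
clock: 12.25
ee_pos: [0.431, 0.2721, 0.1914]
tcp_rot: [-3.141, -0.0, -0.441]
ft_force: [0.0, -0.3, -0.5]
width: 1.0
grip_force: 0.0
```

```bash
python3 look.py f2 fork mat; python3 - <<'E'
import cv2,numpy as np
r=lambda n:cv2.resize(cv2.imread(f"pics/{n}.png")[100:380,180:460],(400,400),interpolation=cv2.INTER_CUBIC)
cv2.imwrite("pics/ff.png",np.hstack([r("f1"),r("f2")]))
E
```

```text
12.25 [0.431  0.2721 0.1914] [-3.1411e+00 -5.0000e-04 -4.4070e-01] [ 0.88  0.22 -0.33  0.   -1.01  0.25] 1.0000642729239284 [ 0.  -0.3 -0.5]
fork [(0.78, [258.1, 205.6], 2380), (0.73, [130.6, 254.9], 2525)]
mat []
```

View pics/ff.png

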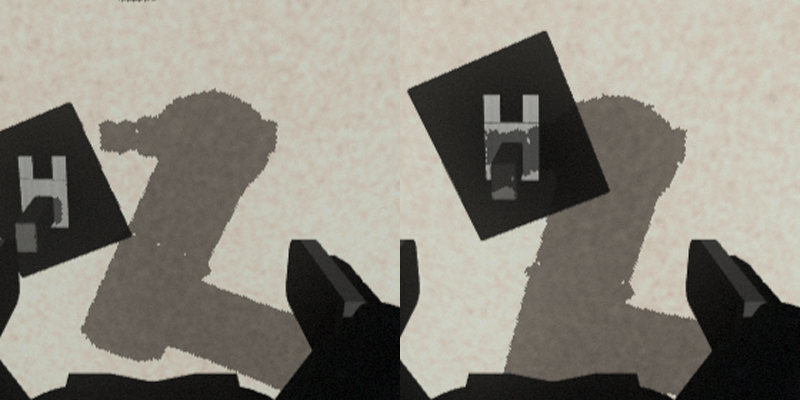

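Both crops show the steel fork on the black mat with its prongs pointing up in the image. Handle tops are at about (199,266) in f1 and (253,227) in f2. The purple one lies outside these crops.

```bash
python3 - <<'E'
from fitclip import *
a,b=[pickle.load(open(f"f{i}.pkl","rb")) for i in(1,2)]
print("handle top",tri([ray(*a,(198.9,265.9)),ray(*b,(252.8,226.7))]), onz(*a,(198.9,265.9),.07),onz(*b,(252.8,226.7),.07))
print("tips",tri([ray(*a,(210.1,209.2)),ray(*b,(257.7,166.5))]),onz(*a,(210.1,209.2),.01),onz(*b,(257.7,166.5),.01))
# mat corners from f2 crop
s=lambda p:(180+p[0]/1.4286,100+p[1]/1.4286)
c=[onz(*b,s(q),.004) for q in((8,90),(147,31),(210,191),(82,240))];c=np.array(c);print("mat",c.mean(0),c.round(3).tolist())
e=c[1]-c[2]; print(np.degrees(np.arctan2(*(c[1]-c[2])[1::-1])))
FORK=[[( -18,-20),(26,-20),(26,20),(-18,20)],[(26,8),(46,8),(46,20),(26,20)],[(26,-20),(46,-20),(46,-8),(26,-8)]]
for w,n in((a,"f1"),(b,"f2")):
  im=cv2.imread(f"pics/{n}.png");bst=None
  # edges of the bright prongs: yaw
  for col in((43,),):pass
E
python3 - <<'E'
import sys;sys.path.insert(0,'.')
import os;os.chdir('.')
from fitclip import *
for n in("f1","f2"):
    w=pickle.load(open(n+".pkl","rb"))
    im=cv2.imread(f"pics/{n}.png");g=im.min(2);m=np.zeros(g.shape,np.uint8)
    x0,y0,x1,y1=(190,200,232,225) if n=="f1" else (236,160,284,185)
    m[y0:y1,x0:x1]=g[y0:y1,x0:x1]>95
    ys,xs=np.nonzero(m);P=np.array([onz(*w,(x,y),.010)[:2] for x,y in zip(xs,ys)],np.float32)
    r=cv2.minAreaRect(P*1000);print(n,len(P),r,r[0][0]/1000)
E
```

```text
handle top [0.42742167 0.3069102  0.06811726] [0.42772845 0.30599803 0.07      ] [0.42812364 0.30649644 0.07      ]
tips [0.4679509  0.28785799 0.00444921] [0.46837081 0.28589712 0.01      ] [0.46867767 0.28719477 0.01      ]
mat [0.43649282 0.3029099  0.004     ] [[0.503, 0.354, 0.004], [0.497, 0.245, 0.004], [0.37, 0.252, 0.004], [0.376, 0.36, 0.004]]
-3.0929176010328296
f1 300 ((460.9317321777344, 291.3894348144531), (38.939125061035156, 18.6342830657959), 64.72416687011719) 0.46093173217773437
f2 420 ((461.0865783691406, 291.59893798828125), (38.7202262878418, 18.50180435180664), 64.73220825195312) 0.46108657836914063
```

send_rows(
  deltas=[
    [[0,0,0],[-0.02,0.15,0],100],
    [[0,0,0],[-0.04,0.3,0],100],
    [[0,0,0],[-0.04,0.43,-0.1],100],
    [[0,0,0],[-0.04,0.43,-0.3],100],
    [[0,0,0],[-0.04,0.43,-0.5],100],
    [[0,0,0],[-0.04,0.43,-0.7],100],
    [[0,0,0],[-0.04,0.43,-0.9],100],
    [[0,0,0],[-0.04,0.43,-1],100],
  ],
)

```text
clock: 13.4
ee_pos: [0.4271, 0.305, 0.1099]
tcp_rot: [3.14, 0.001, -0.442]
ft_force: [0.2, -0.0, 0.5]
width: 1.0
grip_force: 0.0
```

send_rows(
  deltas=[
    [[0,0,0],[0,0,-0.2],100],
    [[0,0,0],[0,0,-0.4],100],
    [[0,0,0],[0,0,-0.6],100],
    [[0,0,0],[0,0,-0.8],100],
    [[0,0,0],[0,0,-1],100],
    [[0,0,0],[0,0,-1],0],
    [[0,0,0],[0,0,-1],0],
    [[0,0,0],[0,0,-1],0],
  ],
  squeeze=60,
)

```text
clock: 14.4
ee_pos: [0.4279, 0.3055, 0.0321]
tcp_rot: [-3.14, -0.0, -0.442]
ft_force: [-0.7, -0.4, -0.0]
width: 0.377
grip_force: 0.0
```

send_rows(
  deltas=[
    [[0,0,0],[0,0,0],0],
    [[0,0,0],[0,0,0],0],
    [[0,0,0],[0,0,0],0],
    [[0,0,0],[0,0,0.05],0],
    [[0,0,0],[0,0,0.2],0],
    [[0,0,0],[0,0,0.4],0],
    [[0,0,0],[0,0,0.7],0],
    [[0,0,0],[0,0,1],0],
  ],
)

```text
clock: 15.4
ee_pos: [0.4273, 0.3047, 0.1124]
tcp_rot: [3.141, 0.0, -0.442]
ft_force: [0.1, -0.7, -1.9]
width: 0.179
grip_force: 59.8
```

send_rows(
  deltas=[
    [[0,0,0.003],[0.02,-0.125,0],0],
    [[0,0,0.006],[0.04,-0.25,0],0],
    [[0,0,0.009],[0.06,-0.375,0],0],
    [[0,0,0.012],[0.08,-0.5,0],0],
    [[0,0,0.015],[0.1,-0.625,0],0],
    [[0,0,0.018],[0.12,-0.75,0],0],
    [[0,0,0.021],[0.14,-0.875,0],0],
    [[0,0,0.0235],[0.15,-1,0],0],
  ],
)

```text
clock: 16.4
ee_pos: [0.4396, 0.2244, 0.1113]
tcp_rot: [-3.142, -0.0, -0.294]
ft_force: [0.3, -1.0, -1.3]
width: 0.178
grip_force: 59.9
```

send_rows(
  deltas=[
    [[0,0,0.003],[0.02,-0.125,0],0],
    [[0,0,0.006],[0.04,-0.25,0],0],
    [[0,0,0.009],[0.06,-0.375,0],0],
    [[0,0,0.012],[0.08,-0.5,0],0],
    [[0,0,0.015],[0.1,-0.625,0],0],
    [[0,0,0.018],[0.12,-0.75,0],0],
    [[0,0,0.021],[0.14,-0.875,0],0],
    [[0,0,0.0235],[0.15,-1,0],0],
  ],
)

```text
clock: 17.4
ee_pos: [0.4517, 0.1444, 0.1113]
tcp_rot: [-3.142, -0.0, -0.146]
ft_force: [-0.3, 0.1, -1.1]
width: 0.179
grip_force: 59.9
```

send_rows(
  deltas=[
    [[0,0,0.003],[0.02,-0.125,0],0],
    [[0,0,0.006],[0.04,-0.25,0],0],
    [[0,0,0.009],[0.06,-0.375,0],0],
    [[0,0,0.012],[0.08,-0.5,0],0],
    [[0,0,0.015],[0.1,-0.625,0],0],
    [[0,0,0.018],[0.12,-0.75,0],0],
    [[0,0,0.021],[0.14,-0.875,0],0],
    [[0,0,0.0235],[0.15,-1,0],0],
  ],
)

```text
clock: 18.4
ee_pos: [0.4635, 0.0644, 0.1113]
tcp_rot: [3.142, 0.0, 0.002]
ft_force: [0.2, 0.1, -0.7]
width: 0.18
grip_force: 59.9
```

send_rows(
  deltas=[
    [[0,0,0.003],[0.02,-0.125,0],0],
    [[0,0,0.006],[0.04,-0.25,0],0],
    [[0,0,0.009],[0.06,-0.375,0],0],
    [[0,0,0.012],[0.08,-0.5,0],0],
    [[0,0,0.015],[0.1,-0.625,0],0],
    [[0,0,0.018],[0.12,-0.75,0],0],
    [[0,0,0.021],[0.14,-0.875,0],0],
    [[0,0,0.0235],[0.15,-1,0],0],
  ],
)

```text
clock: 19.4
ee_pos: [0.4755, -0.0156, 0.1113]
tcp_rot: [-3.142, -0.0, 0.149]
ft_force: [0.9, -0.5, -1.9]
width: 0.18
grip_force: 59.9
```

send_rows(
  deltas=[
    [[0,0,0.003],[0.02,-0.125,0],0],
    [[0,0,0.006],[0.04,-0.25,0],0],
    [[0,0,0.009],[0.06,-0.375,0],0],
    [[0,0,0.012],[0.08,-0.5,0],0],
    [[0,0,0.015],[0.1,-0.625,0],0],
    [[0,0,0.018],[0.12,-0.75,0],0],
    [[0,0,0.021],[0.14,-0.875,0],0],
    [[0,0,0.0235],[0.15,-1,0],0],
  ],
)

```text
clock: 20.4
ee_pos: [0.4875, -0.0956, 0.1113]
tcp_rot: [-3.142, 0.0, 0.297]
ft_force: [1.2, -0.3, -0.9]
width: 0.178
grip_force: 59.9
```

send_rows(
  deltas=[
    [[0,0,0],[0.02,-0.125,0],0],
    [[0,0,0],[0.04,-0.25,0],0],
    [[0,0,0],[0.06,-0.375,0],0],
    [[0,0,0],[0.08,-0.5,0],0],
    [[0,0,0],[0.1,-0.625,0],0],
    [[0,0,0],[0.13,-0.8,0],0],
    [[0,0,0],[0.16,-0.97,0],0],
    [[0,0,0],[0.16,-0.97,0],0],
  ],
)

```text
clock: 21.4
ee_pos: [0.5005, -0.1736, 0.1112]
tcp_rot: [3.142, 0.0, 0.294]
ft_force: [0.7, 0.6, -2.1]
width: 0.175
grip_force: 60.0
```

```bash
python3 look.py p1 clip fork; python3 - <<'E'
import cv2
cv2.imwrite("pics/p1c.png",cv2.resize(cv2.imread("pics/p1.png")[60:340,180:460],(600,600),interpolation=cv2.INTER_CUBIC))
E
```

```text
21.4 [ 0.5005 -0.1736  0.1112] [3.1416 0.     0.2944] [-0.03  0.35 -0.39  0.   -0.84  1.89] 0.17480521354306397 [ 0.7  0.6 -2.1]
clip [(0.55, [287.4, 117.8], 2400)]
fork [(0.9, [286.9, 245.9], 8534)]
```

View pics/p1c.png

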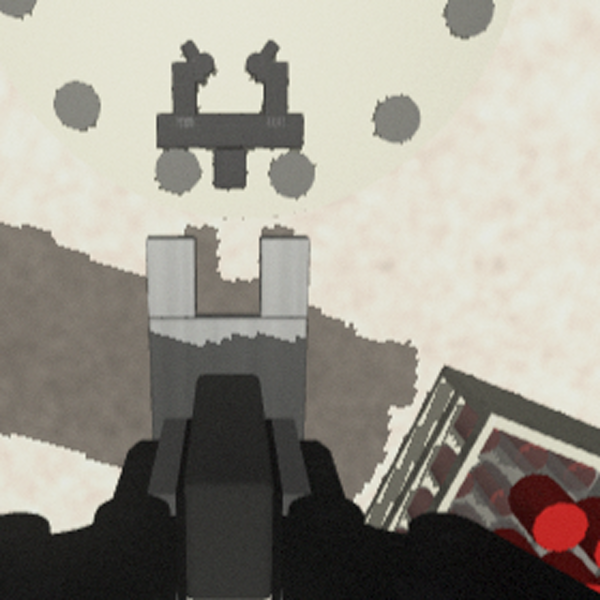

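send_rows(
  deltas=[
    [[0,0,0],[0,0,-0.15],0],
    [[0,0,0],[0,0,-0.3],0],
    [[0,0,0],[0,0,-0.45],0],
    [[0,0,0],[0,0,-0.57],0],
    [[0,0,0],[0.05,0.015,-0.57],0],
    [[0,0,0],[0.1,0.03,-0.57],0],
    [[0,0,0],[0.15,0.045,-0.57],0],
    [[0,0,0],[0.19,0.06,-0.57],0],
  ],
)

```text
clock: 22.55
ee_pos: [0.5161, -0.1677, 0.0661]
tcp_rot: [3.141, -0.001, 0.296]
ft_force: [0.3, 1.3, -1.9]
width: 0.182
grip_force: 60.0
```

```bash
python3 look.py p2 clip spindle_1; python3 - <<'E'
import cv2
cv2.imwrite("pics/p2c.png",cv2.resize(cv2.imread("pics/p2.png")[0:280,180:460],(600,600),interpolation=cv2.INTER_CUBIC))
E
```

```text
22.55 [ 0.5161 -0.1677  0.0661] [ 3.1413e+00 -9.0000e-04  2.9620e-01] [-0.02  0.43 -0.4   0.   -0.74  1.88] 0.18165294610737542 [ 0.3  1.3 -1.9]
clip [(0.75, [287.5, 147.2], 3505)]
spindle_1 [(0.6, [299.6, 75.5], 49199)]
```

View pics/p2c.png

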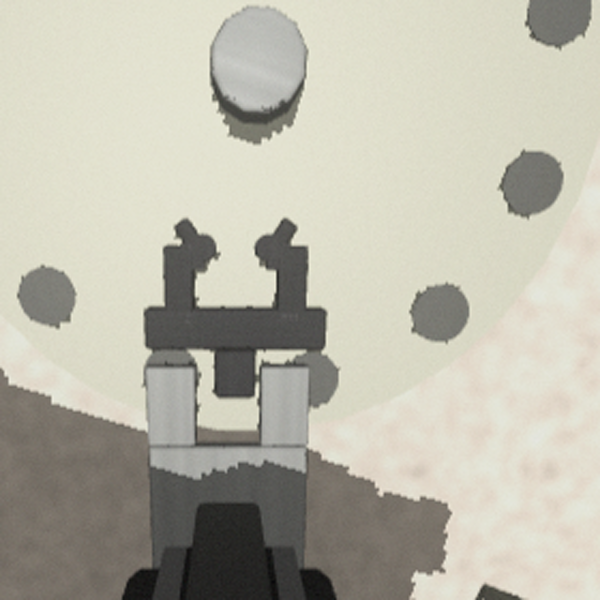

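The view shows tips 4 mm short of the bar with the tail in the slot. The spindle axis is about 4.8 mm right of the clip axis, so I shift right first and then push diagonally.

send_rows(
  deltas=[
    [[0,0,0],[0.015,-0.05,0],0],
    [[0,0,0],[0.015,-0.05,0],0],
    [[0,0,0],[0.065,-0.045,0],0],
    [[0,0,0],[0.115,-0.042,0],0],
    [[0,0,0],[0.165,-0.039,0],0],
    [[0,0,0],[0.215,-0.036,0],0],
    [[0,0,0],[0.26,-0.033,0],0],
    [[0,0,0],[0.295,-0.03,0],0],
  ],
)

```text
clock: 23.7
ee_pos: [0.5394, -0.1701, 0.0657]
tcp_rot: [3.142, 0.0, 0.296]
ft_force: [-0.6, -0.1, -1.0]
width: 0.181
grip_force: 60.0
```

```bash
python3 look.py p3 clip; python3 - <<'E'
import cv2
cv2.imwrite("pics/p3c.png",cv2.resize(cv2.imread("pics/p3.png")[0:280,180:460],(600,600),interpolation=cv2.INTER_CUBIC))
E
```

```text
23.7 [ 0.5394 -0.1701  0.0657] [3.1416 0.     0.2961] [-0.02  0.46 -0.35  0.   -0.77  1.89] 0.18123657920768507 [-0.6 -0.1 -1. ]
clip [(0.93, [276.8, 156.5], 3424)]
```

View pics/p3c.png

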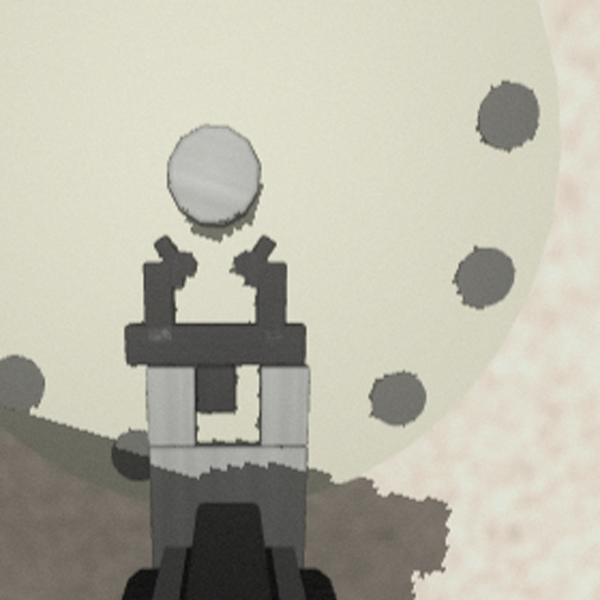

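send_rows(
  deltas=[
    [[0,0,0],[0.03,0.009,0],0],
    [[0,0,0],[0.06,0.018,0],0],
    [[0,0,0],[0.09,0.028,0],0],
    [[0,0,0],[0.12,0.037,0],0],
    [[0,0,0],[0.15,0.046,0],0],
    [[0,0,0],[0.18,0.055,0],0],
    [[0,0,0],[0.21,0.064,0],0],
    [[0,0,0],[0.24,0.073,0],0],
  ],
)

```text
clock: 24.8
ee_pos: [0.5541, -0.1651, 0.0651]
tcp_rot: [-3.139, 0.009, 0.295]
ft_force: [-7.1, -2.4, 2.3]
width: 0.18
grip_force: 60.4
```

```bash
python3 look.py p4 clip; python3 - <<'E'
import cv2
cv2.imwrite("pics/p4c.png",cv2.resize(cv2.imread("pics/p4.png")[60:280,180:400],(600,600),interpolation=cv2.INTER_CUBIC))
E
```

```text
24.8 [ 0.5541 -0.1651  0.0651] [-3.139   0.0093  0.295 ] [-0.01  0.48 -0.31  0.   -0.79  1.87] 0.18004084868196604 [-7.1 -2.4  2.3]
clip [(0.9, [280.2, 157.2], 3088)]
```

View pics/p4c.png

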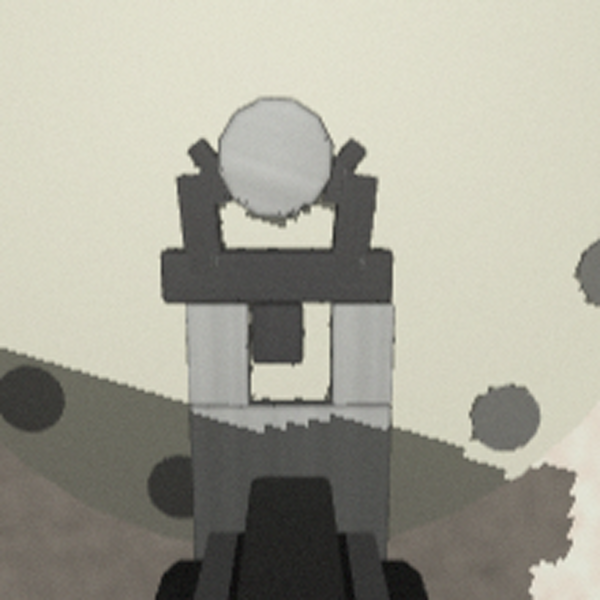

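send_rows(
  deltas=[
    [[0,0,0],[0.015,0.005,0],0],
    [[0,0,0],[0.03,0.01,0],0],
    [[0,0,0],[0.045,0.014,0],0],
    [[0,0,0],[0.06,0.019,0],0],
    [[0,0,0],[0.07,0.022,0],0],
    [[0,0,0],[0.084,0.026,0],0],
    [[0,0,0],[0.084,0.026,0],0],
    [[0,0,0],[0.084,0.026,0],0],
  ],
)

```text
clock: 25.9
ee_pos: [0.5632, -0.1626, 0.0655]
tcp_rot: [-3.14, 0.004, 0.296]
ft_force: [-5.4, -1.8, 2.1]
width: 0.179
grip_force: 60.2
```

```bash
python3 look.py p5 clip; python3 - <<'E'
import cv2
cv2.imwrite("pics/p5c.png",cv2.resize(cv2.imread("pics/p5.png")[60:280,180:400],(600,600),interpolation=cv2.INTER_CUBIC))
E
```

```text
25.9 [ 0.5632 -0.1626  0.0655] [-3.1405  0.004   0.2956] [-0.    0.49 -0.29  0.   -0.8   1.87] 0.1794966941335978 [-5.4 -1.8  2.1]
clip [(0.82, [280.6, 158.8], 2847)]
```

send_rows(
  deltas=[
    [[0,0,0],[-0.05,-0.015,0],0],
    [[0,0,0],[-0.1,-0.03,0],0],
    [[0,0,0],[-0.17,-0.05,0],0],
    [[0,0,0],[-0.25,-0.075,0],0],
    [[0,0,0],[-0.34,-0.1,0],0],
    [[0,0,0],[-0.34,-0.1,0.1],0],
    [[0,0,0],[-0.34,-0.1,0.2],0],
    [[0,0,0],[-0.34,-0.1,0.25],0],
  ],
)

```text
clock: 27.0
ee_pos: [0.5386, -0.1703, 0.0868]
tcp_rot: [3.141, -0.002, 0.296]
ft_force: [0.3, 0.2, -1.7]
width: 0.18
grip_force: 60.0
```

```bash
python3 look.py p6 clip; python3 - <<'E'
import cv2
cv2.imwrite("pics/p6c.png",cv2.resize(cv2.imread("pics/p6.png")[0:220,180:400],(600,600),interpolation=cv2.INTER_CUBIC))
E
```

```text
27.0 [ 0.5386 -0.1703  0.0868] [ 3.1408e+00 -1.8000e-03  2.9630e-01] [-0.02  0.43 -0.33  0.   -0.81  1.89] 0.17962578866048215 [ 0.3  0.2 -1.7]
clip [(0.67, [277.5, 110.3], 2743)]
```

View pics/p6c.png

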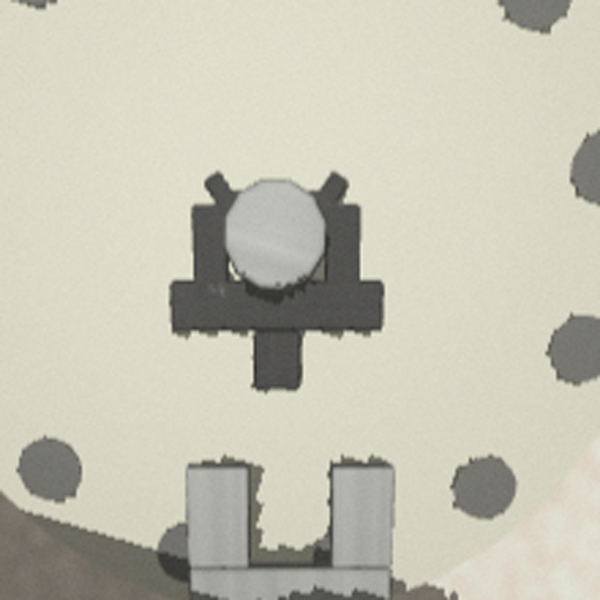

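```bash
python3 - <<'E'
from fitclip import *
w=pickle.load(open("p6.pkl","rb"));s=lambda x,y:(180+(x+.5)/2.7273-.5,(y+.5)/2.7273-.5)
h=onz(*w,s(276,234),.056)[:2];u=np.array([np.cos(.296),np.sin(.296)])
print("head",h)
for n,p,z in(("rear",(277,330),.042),("front",(277,281),.042),("tail",(277,389),.042),("armtip",(277,205),.042)):
    d=onz(*w,s(*p),z)[:2]-h;print(n,(d@u*1000).round(1),((u[0]*d[1]-u[1]*d[0])*1000).round(1))
E
```

```text
head [ 0.62174594 -0.14044589]
rear -17.0 0.1
front -7.4 0.1
tail -28.9 0.2
armtip 7.0 0.0
```

The clip is home: its bar rear face is 17.0 mm behind the axis and lateral offset is 0.1 mm. Returning the fork.

send_rows(
  deltas=[
    [[0,0,0],[-0.1,0,0.1],0],
    [[0,0,0],[-0.2,0.05,0.2],0],
    [[0,0,0],[-0.3,0.15,0.31],0],
    [[0,0,0],[-0.4,0.3,0.31],0],
    [[0,0,0],[-0.4,0.45,0.31],0],
    [[0,0,0],[-0.4,0.6,0.31],0],
    [[0,0,0],[-0.4,0.75,0.31],0],
    [[0,0,0],[-0.4,0.9,0.31],0],
  ],
)

```text
clock: 28.1
ee_pos: [0.506, -0.0973, 0.1103]
tcp_rot: [-3.142, 0.0, 0.296]
ft_force: [-0.1, 0.4, -1.6]
width: 0.179
grip_force: 60.0
```

send_rows(
  deltas=[
    [[0,0,-0.003],[-0.025,0.125,0],0],
    [[0,0,-0.006],[-0.05,0.25,0],0],
    [[0,0,-0.009],[-0.075,0.375,0],0],
    [[0,0,-0.012],[-0.1,0.5,0],0],
    [[0,0,-0.015],[-0.125,0.625,0],0],
    [[0,0,-0.018],[-0.15,0.75,0],0],
    [[0,0,-0.021],[-0.17,0.875,0],0],
    [[0,0,-0.0235],[-0.195,1,0],0],
  ],
)

```text
clock: 29.1
ee_pos: [0.4903, -0.0175, 0.1104]
tcp_rot: [3.142, 0.0, 0.148]
ft_force: [-0.3, -0.2, -1.1]
width: 0.175
grip_force: 60.0
```

send_rows(
  deltas=[
    [[0,0,-0.003],[-0.025,0.125,0],0],
    [[0,0,-0.006],[-0.05,0.25,0],0],
    [[0,0,-0.009],[-0.075,0.375,0],0],
    [[0,0,-0.012],[-0.1,0.5,0],0],
    [[0,0,-0.015],[-0.125,0.625,0],0],
    [[0,0,-0.018],[-0.15,0.75,0],0],
    [[0,0,-0.021],[-0.17,0.875,0],0],
    [[0,0,-0.0235],[-0.195,1,0],0],
  ],
)

```text
clock: 30.1
ee_pos: [0.4746, 0.0625, 0.1105]
tcp_rot: [3.142, -0.0, 0.0]
ft_force: [1.7, 1.0, -1.5]
width: 0.178
grip_force: 60.0
```

send_rows(
  deltas=[
    [[0,0,-0.003],[-0.025,0.125,0],0],
    [[0,0,-0.006],[-0.05,0.25,0],0],
    [[0,0,-0.009],[-0.075,0.375,0],0],
    [[0,0,-0.012],[-0.1,0.5,0],0],
    [[0,0,-0.015],[-0.125,0.625,0],0],
    [[0,0,-0.018],[-0.15,0.75,0],0],
    [[0,0,-0.021],[-0.17,0.875,0],0],
    [[0,0,-0.0235],[-0.195,1,0],0],
  ],
)

```text
clock: 31.1
ee_pos: [0.4589, 0.1425, 0.1104]
tcp_rot: [3.142, 0.0, -0.148]
ft_force: [-0.0, -0.7, -0.9]
width: 0.178
grip_force: 60.0
```

send_rows(
  deltas=[
    [[0,0,-0.003],[-0.025,0.125,0],0],
    [[0,0,-0.006],[-0.05,0.25,0],0],
    [[0,0,-0.009],[-0.075,0.375,0],0],
    [[0,0,-0.012],[-0.1,0.5,0],0],
    [[0,0,-0.015],[-0.125,0.625,0],0],
    [[0,0,-0.018],[-0.15,0.75,0],0],
    [[0,0,-0.021],[-0.17,0.875,0],0],
    [[0,0,-0.0235],[-0.195,1,0],0],
  ],
)

```text
clock: 32.1
ee_pos: [0.4433, 0.2224, 0.1105]
tcp_rot: [-3.142, 0.0, -0.295]
ft_force: [0.5, -0.4, -1.5]
width: 0.176
grip_force: 60.0
```

send_rows(
  deltas=[
    [[0,0,-0.003],[-0.025,0.125,0],0],
    [[0,0,-0.006],[-0.05,0.25,0],0],
    [[0,0,-0.009],[-0.075,0.375,0],0],
    [[0,0,-0.012],[-0.1,0.5,0],0],
    [[0,0,-0.015],[-0.125,0.625,0],0],
    [[0,0,-0.018],[-0.15,0.75,0],0],
    [[0,0,-0.021],[-0.17,1,0],0],
    [[0,0,-0.0235],[-0.17,1,0],0],
  ],
)

```text
clock: 33.1
ee_pos: [0.4299, 0.3031, 0.1105]
tcp_rot: [-3.141, -0.0, -0.442]
ft_force: [0.4, 0.3, -0.5]
width: 0.179
grip_force: 59.8
```

send_rows(
  deltas=[
    [[0,0,0],[0,0,-0.15],0],
    [[0,0,0],[0,0,-0.35],0],
    [[0,0,0],[0,0,-0.55],0],
    [[0,0,0],[0,0,-0.75],0],
    [[0,0,0],[0,0,-0.88],0],
    [[0,0,0],[0,0,-0.94],0],
    [[0,0,0],[0,0,-0.97],0],
    [[0,0,0],[0,0,-0.97],0],
  ],
)

```text
clock: 34.1
ee_pos: [0.43, 0.3019, 0.0331]
tcp_rot: [-3.141, -0.0, -0.442]
ft_force: [-0.6, -0.2, -1.0]
width: 0.18
grip_force: 60.0
```

send_rows(
  deltas=[
    [[0,0,0],[0,0,-0.01],0],
    [[0,0,0],[0,0,-0.02],0],
    [[0,0,0],[0,0,-0.02],0],
    [[0,0,0],[0,0,-0.02],0],
    [[0,0,0],[0,0,-0.02],50],
    [[0,0,0],[0,0,-0.02],100],
    [[0,0,0],[0,0,-0.02],100],
    [[0,0,0],[0,0,-0.02],100],
  ],
)

```text
clock: 35.1
ee_pos: [0.4299, 0.3017, 0.0312]
tcp_rot: [3.141, 0.0, -0.442]
ft_force: [-0.1, -0.2, -0.1]
width: 0.995
grip_force: 0.0
```

send_rows(
  deltas=[
    [[0,0,0],[0,0,0],100],
    [[0,0,0],[0,0,0],100],
    [[0,0,0],[0,0,0.1],100],
    [[0,0,0],[0,0,0.25],100],
    [[0,0,0],[0,0,0.4],100],
    [[0,0,0],[0,0,0.6],100],
    [[0,0,0],[0,0,0.8],100],
    [[0,0,0],[0,0,1],100],
  ],
)

```text
clock: 36.1
ee_pos: [0.4299, 0.3019, 0.1129]
tcp_rot: [-3.14, -0.0, -0.442]
ft_force: [0.7, 0.1, -0.2]
width: 0.998
grip_force: 0.0
```

send_rows(
  deltas=[
    [[0,0,0],[-0.05,-0.1,0.1],100],
    [[0,0,0],[-0.05,-0.2,0.3],100],
    [[0,0,0],[-0.05,-0.3,0.5],100],
    [[0,0,0],[-0.05,-0.4,0.7],100],
    [[0,0,0],[-0.05,-0.4,0.9],100],
    [[0,0,0],[-0.05,-0.4,1],100],
    [[0,0,0],[-0.05,-0.4,1],100],
    [[0,0,0],[-0.05,-0.4,1],100],
  ],
)

```text
clock: 37.1
ee_pos: [0.4255, 0.2694, 0.1907]
tcp_rot: [3.14, 0.001, -0.442]
ft_force: [-1.3, -0.2, 0.2]
width: 0.999
grip_force: 0.0
```

```bash
python3 look.py z1 fork mat; python3 - <<'E'
import cv2
cv2.imwrite("pics/z1c.png",cv2.resize(cv2.imread("pics/z1.png")[60:340,140:420],(600,600),interpolation=cv2.INTER_CUBIC))
E
```

```text
37.1 [0.4255 0.2694 0.1907] [ 3.1404e+00  5.0000e-04 -4.4230e-01] [ 0.89  0.22 -0.34 -0.   -1.01  0.24] 0.9985164229451442 [-1.3 -0.2  0.2]
fork [(0.87, [253.9, 199.4], 2369), (0.85, [122.5, 253.8], 2676)]
mat []
```

View pics/z1c.png

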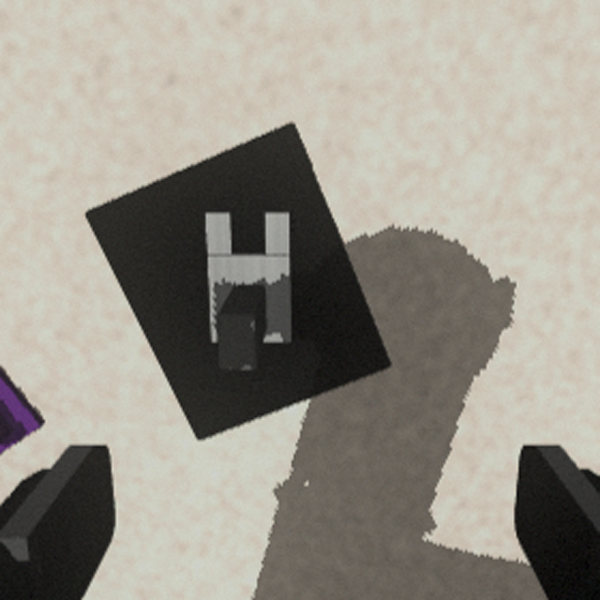

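The fork stands upright and released near the mat's centre (crop about (245,290)), and the gripper is clear.

```bash
python3 -c "
from cell import bot
print(bot.hand_in())"
```

```text
the job is handed in; nothing more can be done
None
```

I handed the job in at about 37 s; hand-in returned no verdict. The clip measured fully home on the bare spindle, and the fork was released and standing upright on its mat in the last wrist view.

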